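Set the tile gauge's stop in its middle notch and bring the tile up to it

TASK

Set the tile gauge: with the fingertips push the stop's upright plate along the rail, past the first notch, until it drops into the middle one of the three notches (each lies between a pair of cross pins) and stays seated there. Then push the clay tile along its channel from its free end until its other end rests against the stop, gently enough that the stop stays in its notch. Only push: do not lift the tile, and leave the stamp, the cup and the loop tool where they are.

Things in the scene. Friction and masses are not known exactly. Their poses are not given: they have to be found in the camera images.
- gauge: tile gauge: fixed plywood board 140 (x) x 430 (y) x 18 mm; origin: centre of its underside; y runs along the rail (to the left at yaw 0), x away from the robot. Tile channel, open-ended, x = -58 to +18 mm, floor z = 18 mm, between a wooden lip on the near side (8 mm wide, top z = 28 mm) and a metal rail (x = 18 to 58 mm, top z = 38 mm) with three notches, each the gap in a pair of cross pins
- stop (a joint): stop's place on the rail, m: 0 at the +y end, grows toward gauge -y, at most 0.195; starts at 0 to 0.05. Notches at 0.070 (first), 0.120 (middle), 0.170 (last): its spring ball (under the brass cap) climbs 3.5 mm over a pin, then drops between the two. Slides at 1 to 3 N; passing a pin, in or out of a notch, takes up to about 12 N; within 4 mm of a notch it draws itself to the centre
- stop_back (a point): middle of the +y face of the stop's upright plate, the face to push; axes as the gauge. The stop is a dark steel carriage on the rail with an arm across the channel that carries this plate: 44 wide (x), 12 thick (y), top 25 mm above this point, which is 65 mm above the gauge's underside, midway across the channel; free space behind it
- stop_face (a point): middle of the stop's -y face, at mid height of the tile, where the tile shall rest; axes as the gauge; 12 mm from the +y face; the face is 66 mm wide
- notch2 (a point): centre of the middle notch, on top of the rail, midway between its two pins (8 mm thick, 18 mm apart, 3.5 mm above the rail); when the stop is seated there, the middle of its 12 mm plate has the same gauge y as this point
- notch1 (a point): centre of the first notch, 50 mm to gauge +y from the middle one
- notch3 (a point): centre of the last notch, 50 mm to gauge -y from the middle one
- tile: flat terracotta tile 70 (x) x 90 (y) x 22 mm high, about 0.28 kg, lying in the channel to the right (-y) of the stop with 3 mm play on each side; it slides freely at 1 to 4 N. Origin at the centre of its underside, y along the channel toward the stop
- tile_back (a point): centre of the tile's -y end, the free end to push, 11 mm above the channel floor
- tile_front (a point): centre of the tile's +y end, which shall rest against the stop
- stamp: small turned wooden stamp 24 mm across, 62 mm tall, standing on the bench behind the gauge; leave alone; origin under its centre
- cup: small unglazed cup, 63 mm across, 55 mm tall, standing on the bench behind the gauge; leave alone; origin under its centre
- loop_tool: trimming tool with wooden handle and wire loop, 162 mm long, 17 mm high, lying on the bench in front of the gauge; leave alone; origin under its middle
Mind the look-alikes: they are no part of the job. Several things have the shape of the tile; the one meant has the colours described above.

How it is judged:
By the outcome, as a careful person would: the job done as asked, in the order asked, and still so for the second after the job is handed in, with the robot touching nothing.
It also fails if it takes over 48 s, if anything falls off the work surface, if the arm or the gripper's body presses on something with over 40 N, if the wrist force passes 120 N, or if a joint passes its speed limit or range.

ROBOT

A 6-joint arm with a two-finger parallel gripper is mounted at the origin on a cart in front of the work surface, level with it; the furniture and walls round the work are solid. World frame = base frame: x ahead of the robot, y to its left, z up, the work surface at z = 0. Lengths are in m, angles in rad, forces in N, time in s.
With the tool pointing down it reaches from about 0.35 to 0.85 m from the base axis. Payload 8.1 kg.
Tool frame: the origin (TCP) lies midway between the tips of the shut fingers; the grasp point (between the pads) lies 19 mm behind it; z points along the fingers, y is the line along which they close (so a half turn about z gives the same grasp; the last joint's range is limited). The gripper opens to 93 mm and grips with 3 to 60 N. Pads are 15 mm wide; open, the fingers measure 128 mm over their backs; the gripper's body (75 mm by 188 mm) begins 65 mm behind the grasp point.
Start: joints at [1.103, 0.13, 1.488, -0, 1.523, -0.085], TCP at [0.224, 0.557, 0.219] pointing down, gripper open.
Joint ranges: [-2.96, 2.96], [-0.89, 2.26], [0.02, 2.5], [-1.34, 4.48], [0, 2.73], [-2.66, 2.66]. Speed limits (rad/s): [2.39, 2.39, 2.79, 3.14, 3.14, 3.14].

INTERFACE

Orientations are given as a rotation vector (axis times angle).
In Python, from plant import robot, cams gives the robot as it stands. The module is installed in compiled form; this text tells all that it offers.
- The arm moves only by the tool play_rows, never from a script. Its arguments are lists of equal length, an entry for each row: "slide": the shift along the tool's x, y, z scaled (see below), a list of three; "twist": the turn, a rotation vector about the tool's x, y, z scaled (see below), a list of three. A call has exactly 8 rows; each row shifts and turns the commanded pose from where the row before left it, along the tool's axes as they then stand; what a row does not reach is not made up. The controller multiplies each number of a shift by 25 cm and each number of a turn by 60 degrees. A row lasts 1/10 s, in which the tool goes at most 50 mm and 8.59 degrees, less where a joint would pass 70% of its speed; a pose out of reach is approached as far as the arm can. A call with a number of a shift or a turn outside -1 to 1 is refused whole. A call with a gripper value outside its range is refused whole. "fingers" is the closure, from -1 (fully open) to 1 (shut), set as the call begins (left out, the last holds). The fingers move at their own pace and stop on an object; "force" is the grip in N (left out, the last holds). Time passes only in rows, so rows that do not move let the fingers close, or fill a call up. It gives the time, the measured TCP pose, the force, the opening and the grip force at its end, in the units of the state.
- robot.read_state(): the state, without advancing time (a new reading comes with each control period).
- cams.read_camera(name): name is "side" or "top"; returns (picture, depth): 480x640x3 uint8, red, green, blue; 480x640 float32, m along the optical axis (not along the pixel's ray), 0 where there is no reading.
- cams.get_calibration(name): a dict with "fx", "fy", "cx", "cy" (pixels), "world_from_camera" (4x4, takes a point from camera to world coordinates). Camera axes: x right, y down, z forward; pixel columns grow to the right and rows downward; lengths in m; the calibration is good to about 2 mm. A picture is of the moment at which its call begins. get_calibration takes no time and is no camera call.
- robot.close_job(): hands the job in; it is judged then, once.
The state is a dict: "t": time; "q": joint angles; "dq": joint speeds; "joint_torque": joint torques, N m; "tool_pos": TCP position; "orientation": TCP orientation; "force": force on the tool from outside, world axes, zero at the start; "wrist_torque": the same for the moment, N m; "opening": finger opening in m; "gripper_force": force on a finger pad.
Only numpy, scipy, OpenCV 4.12 (cv2) and the standard library are available. Lean on these libraries where they do the work, as an engineer would, in place of code of your own. Each camera call takes 0.05 s, during which the arm holds its last target. There are 200 camera calls.

## Working session

There is one attempt and no reset: what is moved stays moved. The work goes in short steps, Python scripts to look and compute and a tool call to move; the robot and the scene stay as the last step left them, time stands still between calls to the robot, and variables do not carry over. Pictures are saved under pics/ and viewed, at most 10 in all, crops included, and the job is handed in when it is done.

Besides the shell and the picture viewer there is one more tool, called after "Call:" in YAML: its name, and indented under it one key for each argument. play_rows: Moves the arm, as the interface text tells. Shifts and turns lie within -1 to 1; 1 stands for 25 cm of shift or 60 degrees of turn. Its arguments: {"type":"object","properties":{"slide":{"type":"array"},"twist":{"type":"array"},"fingers":{"type":"number"},"force":{"type":"number"}},"required":["slide","twist"]}

```bash
mkdir -p pics
cat > h.py <<'E'
import numpy as np, cv2
from plant import robot, cams
def shot(n):
    im,d=cams.read_camera(n); np.savez('%s.npz'%n,im=im,d=d); return im,d
def load(n):
    z=np.load('%s.npz'%n); return z['im'],z['d']
def cloud(n,d):
    c=cams.get_calibration(n); v,u=np.mgrid[:480,:640]
    P=np.stack([(u-c['cx'])/c['fx']*d,(v-c['cy'])/c['fy']*d,d,np.ones_like(d)],-1)
    return (P@np.array(c['world_from_camera']).T)[...,:3]
def ray(n,u,v,z):
    c=cams.get_calibration(n); T=np.array(c['world_from_camera'])
    r=T[:3,:3]@np.array([(u-c['cx'])/c['fx'],(v-c['cy'])/c['fy'],1]); o=T[:3,3]
    return o+r*(z-o[2])/r[2]
def state():
    s=robot.read_state(); print({k:np.round(s[k],3).tolist() for k in ('t','tool_pos','orientation','force','opening')})
E
python3 - <<'E'
from h import *
for n in('top','side'):
    im,d=shot(n); cv2.imwrite('pics/%s0.png'%n,im[...,::-1])
    c=cams.get_calibration(n);print(n,c['fx'],np.round(c['world_from_camera'],3).tolist())
state()
E
```

```text
top 593.1937599741118 [[-0.008, -0.99, 0.14, 0.351], [-1.0, 0.007, -0.005, -0.014], [0.004, -0.14, -0.99, 1.411], [0.0, 0.0, 0.0, 1.0]]
side 544.7856486216094 [[0.992, -0.051, 0.119, 0.451], [-0.129, -0.465, 0.876, -0.966], [0.01, -0.884, -0.468, 0.559], [0.0, 0.0, 0.0, 1.0]]
{'t': 0.1, 'tool_pos': [0.224, 0.556, 0.218], 'orientation': [-0.598, -3.084, 0.002], 'force': [-0.647, -0.135, -0.784], 'opening': 0.093}
```

View pics/top0.png

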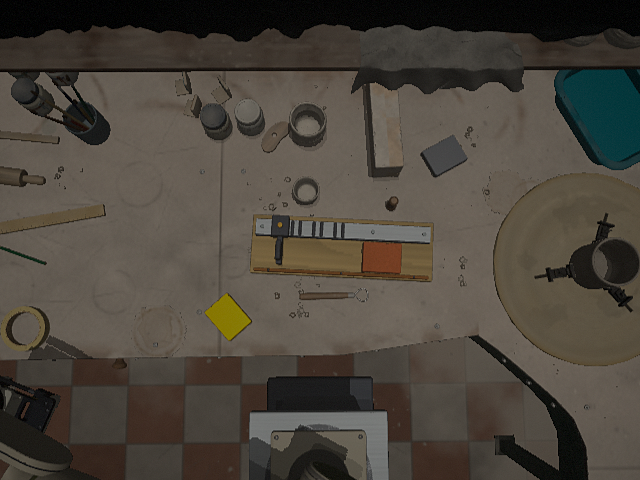

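View pics/side0.png

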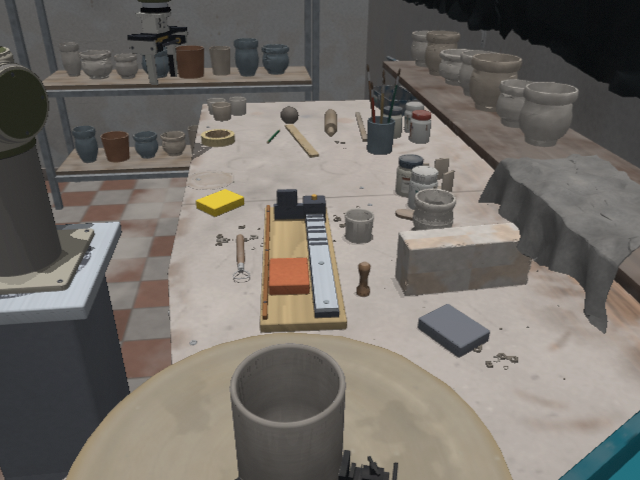

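Top view: the orange tile lies in the channel at (381,257). The look-alikes are the yellow block (228,316) and the grey block (444,155), and I choose the orange one. The stop plate is near (279,250), its cap at (280,225), and the pins run from x=292 to 343. Next I'll measure and check with a close crop.

Run:
```python
from h import *
im,d=load('top'); P=cloud('top',d)
cv2.imwrite('pics/crop.png',cv2.resize(im[205:290,240:445,::-1],None,fx=3.9,fy=3.9,interpolation=cv2.INTER_CUBIC))
hsv=cv2.cvtColor(im,cv2.COLOR_RGB2HSV)
m=cv2.inRange(hsv,(3,150,100),(15,255,255)); m[:, :350]=0; m[:,420:]=0; m[:230]=0;m[280:]=0
c=max(cv2.findContours(m,0,2)[0],key=cv2.contourArea); r=cv2.minAreaRect(c); b=cv2.boxPoints(r)
Q=np.array([ray('top',*p,0.040) for p in b]);print('tile corners',np.round(Q,4).tolist(),'c',Q.mean(0),'depth z',np.median(P[m>0],0))
print('sides',[np.linalg.norm(Q[i]-Q[i-1]) for i in range(4)])
g=(hsv[...,1]<50)&(P[...,2]>.03)&(P[...,2]<.05); g[:210]=0;g[250:]=0;g[:,:250]=0;g[:,440:]=0
r=cv2.minAreaRect(np.argwhere(g)[:,::-1].astype(np.float32));R=np.array([ray('top',*p,0.038) for p in cv2.boxPoints(r)])
print('rail',np.round(R,4).tolist())
h=P[...,2]>.07; h[:205]=0;h[290:]=0;h[:,:245]=0;h[:,440:]=0
k=P[h];print('high',len(k),k.min(0),k.max(0),np.median(k,0))
v,u=np.nonzero(h);print(u.min(),u.max(),v.min(),v.max())
```

```text
tile corners [[0.474, -0.1032, 0.04], [0.5414, -0.108, 0.04], [0.5358, -0.196, 0.04], [0.4685, -0.1905, 0.04]] c [ 0.50489683 -0.14941662  0.04      ] depth z [ 0.50415283 -0.14959331  0.04204929]
sides [np.float64(0.08753980394435504), np.float64(0.06755480953583233), np.float64(0.08814293824055115), np.float64(0.06754607902528005)]
rail [[0.5335, 0.1475, 0.038], [0.5991, 0.1449, 0.038], [0.5756, -0.2655, 0.038], [0.5102, -0.2601, 0.038]]
high 354 [ 0.35136695 -0.0139391   0.07002857] [0.59946436 0.10592437 1.41124767] [0.53389091 0.08495616 0.08688604]
247 438 205 285
```

View pics/crop.png

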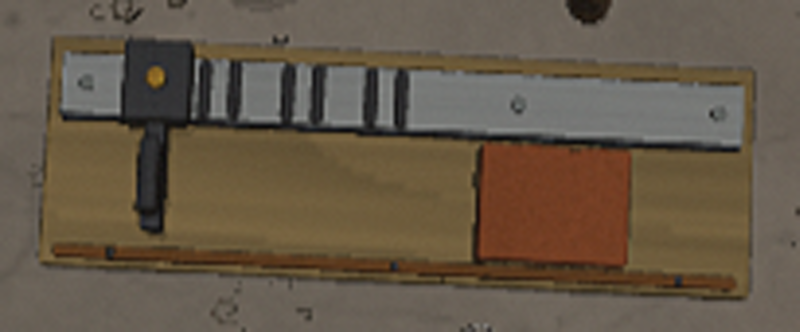

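The crop confirms the choice: orange tile at crop (555,203), pin pairs at crop x 205/235, 288/318 and 371/401, stop plate at (150,180) left of notch 1. Next come yaw, notch 2 and the plate.

Run:
```python
from h import *
im,d=load('top'); P=cloud('top',d)
c=lambda x,y,z:ray('top',240+x/3.9-.4,205+y/3.9-.4,z)
B=[c(53,38,.018),c(752,70,.018),c(747,297,.018),c(40,262,.018)]
print('board',np.round(B,4).tolist(),'centre',np.mean(B,0))
for a,b in((0,1),(3,2)): e=B[a]-B[b]; print('yaw',np.degrees(np.arctan2(-e[0],e[1])),np.linalg.norm(e))
e=c(62,120,.038)-c(740,150,.038);print('rail yaw',np.degrees(np.arctan2(-e[0],e[1])))
print('n2',c(303,93,.0415),'n1',c(220,90,.0415),'n3',c(386,97,.0415))
# plate top
h=(P[...,2]>.078)&(P[...,2]<.1); h[:236]=0;h[270:]=0;h[:,:260]=0;h[:,300:]=0
k=P[h];print('plate',len(k),np.median(k,0),k.min(0),k.max(0))
r=cv2.minAreaRect(np.argwhere(h)[:,::-1].astype(np.float32));print(r,[np.round(ray('top',*p,.09),4).tolist() for p in cv2.boxPoints(r)])
# cap top
print('cap',c(156,76,np.median(P[221:228,277:283,2])))
# side view of plate
im,d=load('side');P=cloud('side',d)
h=(P[...,2]>.05)&(P[...,2]<.095); h[:180]=0;h[225:]=0;h[:,:270]=0;h[:,330:]=0
for lo,hi in((270,297),(303,328)):
    q=h.copy();q[:,:lo]=0;q[:,hi:]=0;k=P[q];print('side',np.median(k,0),k.min(0),k.max(0))
print('tile z side',P[275,290])
```

```text
board [[0.6115, 0.1532, 0.018], [0.5885, -0.274, 0.018], [0.4498, -0.2664, 0.018], [0.4742, 0.1598, 0.018]] centre [ 0.53098346 -0.05684684  0.018     ]
yaw -3.074424974760139 0.42782648333087336
yaw -3.273849894524398 0.42685728334261996
rail yaw -2.980905810284065
n2 [5.72481904e-01 2.66503903e-04 4.15000000e-02] n1 [0.57466607 0.05002024 0.0415    ] n3 [ 0.56969088 -0.04947674  0.0415    ]
plate 108 [0.51854097 0.08841744 0.09087158] [0.49784361 0.08336055 0.08120892] [0.54142319 0.09542727 0.0980465 ]
((277.5, 248.5), (19.0, 5.0), 90.0) [[0.5413, 0.095, 0.09], [0.5412, 0.0838, 0.09], [0.4982, 0.0836, 0.09], [0.4983, 0.0948, 0.09]]
cap [0.57792614 0.0859714  0.07413191]
side [0.51565553 0.08216015 0.07088691] [0.48799948 0.07532897 0.05015895] [0.537496   0.09154641 0.08995264]
side [0.57340316 0.06773045 0.06431357] [0.55012296 0.05876683 0.05009446] [0.59891999 0.10415985 0.07499201]
tile z side [ 0.5044447  -0.16511895  0.03745411]
```

Call:
play_rows:
  slide:
    - [0, 0, 0]
    - [0, 0, 0]
    - [0, 0, 0]
    - [-0.1, -0.13, 0]
    - [-0.1, -0.13, 0]
    - [-0.1, -0.13, 0]
    - [-0.1, -0.13, 0]
    - [-0.1, -0.13, 0]
  twist:
    - [0, 0, -0.105]
    - [0, 0, -0.105]
    - [0, 0, -0.105]
    - [0, 0, 0]
    - [0, 0, 0]
    - [0, 0, 0]
    - [0, 0, 0]
    - [0, 0, 0]
  fingers: 1
  force: 20

```text
t: 0.9
tool_pos: [0.3407, 0.3861, 0.2182]
orientation: [-0.083, -3.14, 0.001]
force: [1.4, 0.3, 0.0]
opening: 0.034
gripper_force: 0.0
```

Call:
play_rows:
  slide:
    - [-0.1, -0.13, 0]
    - [-0.1, -0.13, 0]
    - [-0.1, -0.13, 0]
    - [-0.1, -0.13, 0]
    - [-0.1, -0.13, 0]
    - [-0.1, -0.13, 0]
    - [0, 0, 0]
    - [0, 0, 0]
  twist:
    - [0, 0, 0]
    - [0, 0, 0]
    - [0, 0, 0]
    - [0, 0, 0]
    - [0, 0, 0]
    - [0, 0, 0]
    - [0, 0, 0]
    - [0, 0, 0]

```text
t: 1.7
tool_pos: [0.4798, 0.1843, 0.2181]
orientation: [-0.087, -3.139, 0.0]
force: [0.6, 1.0, -0.0]
opening: 0.0005
gripper_force: 0.0
```

Call:
play_rows:
  slide:
    - [-0.06, -0.06, 0]
    - [-0.06, -0.06, 0]
    - [-0.054, -0.06, 0]
    - [0, 0, 0.15]
    - [0, 0, 0.15]
    - [0, 0, 0.15]
    - [0, 0, 0.15]
    - [0, 0, 0.012]
  twist:
    - [0, 0, 0]
    - [0, 0, 0]
    - [0, 0, 0]
    - [0, 0, 0]
    - [0, 0, 0]
    - [0, 0, 0]
    - [0, 0, 0]
    - [0, 0, 0]

```text
t: 2.5
tool_pos: [0.5157, 0.1385, 0.06]
orientation: [-0.08, -3.131, 0.003]
force: [-0.8, 0.2, -0.4]
opening: 0.0008
gripper_force: 0.0
```

Run:
```python
from h import *
im,d=shot('side'); im2,d2=shot('top')
a=cv2.resize(im[130:290,220:400],(600,533)); cv2.imwrite('pics/a.png',a[...,::-1]); state()
```

```text
{'t': 2.6, 'tool_pos': [0.52, 0.139, 0.065], 'orientation': [-0.081, -3.138, 0.0], 'force': [0.075, 0.311, 0.351], 'opening': 0.0}
```

View pics/a.png

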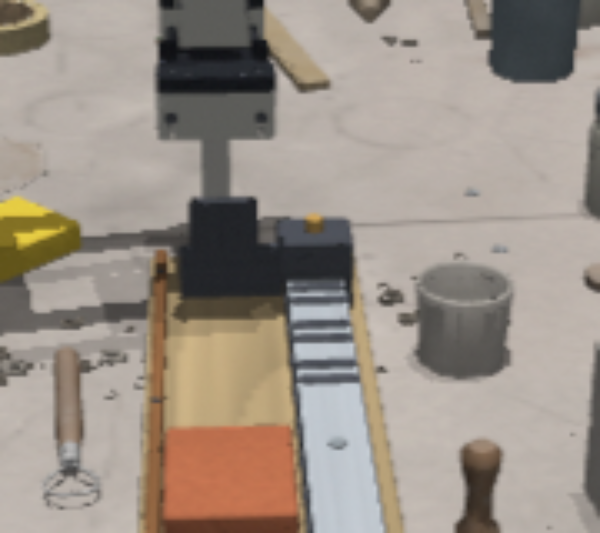

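The picture shows the shut fingers (216,170) behind the stop plate (222,245), centred on it. Now I push.

Call:
play_rows:
  slide:
    - [0, -0.03, 0]
    - [0, -0.03, 0]
    - [0, -0.02, 0]
    - [0, -0.02, 0]
    - [0, -0.02, 0]
    - [0, -0.02, 0]
    - [0, -0.02, 0]
    - [0, 0, 0]
  twist:
    - [0, 0, 0]
    - [0, 0, 0]
    - [0, 0, 0]
    - [0, 0, 0]
    - [0, 0, 0]
    - [0, 0, 0]
    - [0, 0, 0]
    - [0, 0, 0]

```text
t: 3.4
tool_pos: [0.5187, 0.0971, 0.0656]
orientation: [-0.084, -3.14, 0.001]
force: [-0.2, -0.0, -0.1]
opening: 0.0003
gripper_force: 0.0
```

```bash
cat >> h.py <<'E'
def stop():
    im,d=shot('side'); P=cloud('side',d); state()
    m=(P[...,2]>.055)&(P[...,2]<.085)&(P[...,0]>.495)&(P[...,0]<.535)&(P[...,1]>-.08)&(P[...,1]<.13)
    k=P[m]; y=k[:,1]; lo=np.percentile(y,30); print('plate -y face y',lo,len(y),np.median(k,0))
    hsv=cv2.cvtColor(im,cv2.COLOR_RGB2HSV); m=cv2.inRange(hsv,(12,150,150),(28,255,255)); m[:150]=0;m[300:]=0;m[:,:295]=0;m[:,345:]=0
    v,u=np.nonzero(m); print('cap side',len(u), ray('side',u.mean(),v.mean(),.073) if len(u) else '')
    im,d=shot('top'); hsv=cv2.cvtColor(im,cv2.COLOR_RGB2HSV); m=cv2.inRange(hsv,(12,180,120),(28,255,255)); m[:215]=0;m[240:]=0;m[:,:270]=0;m[:,350:]=0
    v,u=np.nonzero(m); print('cap top',len(u), ray('top',u.mean(),v.mean(),.074) if len(u) else '')
E
python3 -c "
from h import *
stop()"
```

```text
{'t': 3.45, 'tool_pos': [0.519, 0.097, 0.065], 'orientation': [-0.084, -3.14, 0.001], 'force': [-0.802, 0.134, 0.285], 'opening': 0.0}
plate -y face y 0.0679448417302855 244 [0.5149904  0.06901377 0.07035397]
cap side 0 
cap top 0
```

Call:
play_rows:
  slide:
    - [0, -0.02, 0]
    - [0, -0.02, 0]
    - [0, -0.02, 0]
    - [0, -0.02, 0]
    - [0, -0.02, 0]
    - [0, -0.02, 0]
    - [0, -0.02, 0]
    - [0, -0.02, 0]
  twist:
    - [0, 0, 0]
    - [0, 0, 0]
    - [0, 0, 0]
    - [0, 0, 0]
    - [0, 0, 0]
    - [0, 0, 0]
    - [0, 0, 0]
    - [0, 0, 0]

```text
t: 4.3
tool_pos: [0.5165, 0.0573, 0.0655]
orientation: [-0.083, -3.14, 0.001]
force: [0.0, 0.0, -0.9]
opening: 0.0001
gripper_force: 0.0
```

```bash
sed -i 's/(12,180,120)/(10,120,60)/;s/(12,150,150)/(10,120,90)/' h.py
python3 -c "
from h import *
stop()"
```

```text
{'t': 4.35, 'tool_pos': [0.517, 0.056, 0.066], 'orientation': [-0.083, -3.14, 0.002], 'force': [0.088, -0.482, -0.712], 'opening': 0.0}
plate -y face y 0.026492622459172277 271 [0.51430493 0.02752155 0.07021514]
cap side 50 [ 0.5370683  -0.15758269  0.073     ]
cap top 51 [ 0.58582005 -0.04167239  0.074     ]
```

Call:
play_rows:
  slide:
    - [0, -0.012, 0]
    - [0, -0.012, 0]
    - [0, -0.012, 0]
    - [0, -0.012, 0]
    - [0, -0.012, 0]
    - [0, -0.01, 0]
    - [0, -0.01, 0]
    - [0, 0, 0]
  twist:
    - [0, 0, 0]
    - [0, 0, 0]
    - [0, 0, 0]
    - [0, 0, 0]
    - [0, 0, 0]
    - [0, 0, 0]
    - [0, 0, 0]
    - [0, 0, 0]

```text
t: 5.2
tool_pos: [0.5156, 0.0387, 0.0657]
orientation: [0.083, 3.14, 0.002]
force: [0.5, 5.4, 0.7]
opening: 0.0003
gripper_force: 2.6
```

```bash
python3 -c "
from h import *
stop()"
```

```text
{'t': 5.25, 'tool_pos': [0.516, 0.039, 0.066], 'orientation': [0.083, 3.14, 0.002], 'force': [0.164, 4.771, -0.049], 'opening': 0.0}
plate -y face y 0.009714135298177884 256 [0.51468825 0.01076968 0.07031507]
cap side 56 [ 0.53696572 -0.1609963   0.073     ]
cap top 29 [ 0.58507338 -0.05117054  0.074     ]
```

Call:
play_rows:
  slide:
    - [0, -0.006, 0]
    - [0, -0.006, 0]
    - [0, -0.006, 0]
    - [0, -0.004, 0]
    - [0, 0, 0]
    - [0, 0, 0]
    - [0, 0, 0]
    - [0, 0, 0]
  twist:
    - [0, 0, 0]
    - [0, 0, 0]
    - [0, 0, 0]
    - [0, 0, 0]
    - [0, 0, 0]
    - [0, 0, 0]
    - [0, 0, 0]
    - [0, 0, 0]

```text
t: 6.1
tool_pos: [0.5152, 0.0322, 0.0656]
orientation: [-0.083, -3.14, 0.0]
force: [0.6, 0.7, -0.2]
opening: 0.0006
gripper_force: 0.0
```

```bash
python3 -c "
from h import *
stop()"
```

```text
{'t': 6.15, 'tool_pos': [0.515, 0.032, 0.066], 'orientation': [-0.083, -3.14, 0.0], 'force': [0.53, 0.086, 0.311], 'opening': 0.0}
plate -y face y 0.0029677218316628506 257 [0.51429031 0.00382087 0.0702439 ]
cap side 60 [ 0.53725886 -0.16125461  0.073     ]
cap top 26 [ 0.58514491 -0.05660608  0.074     ]
```

Call:
play_rows:
  slide:
    - [0, -0.005, 0]
    - [0, -0.005, 0]
    - [0, -0.005, 0]
    - [0, 0, 0]
    - [0, 0, 0]
    - [0, 0, 0]
    - [0, 0, 0]
    - [0, 0, 0]
  twist:
    - [0, 0, 0]
    - [0, 0, 0]
    - [0, 0, 0]
    - [0, 0, 0]
    - [0, 0, 0]
    - [0, 0, 0]
    - [0, 0, 0]
    - [0, 0, 0]

```text
t: 7.0
tool_pos: [0.5151, 0.0287, 0.0656]
orientation: [0.083, 3.14, 0.0]
force: [-0.6, 0.3, 0.2]
opening: 0.0004
gripper_force: 0.0
```

```bash
python3 -c "
from h import *
stop()"
```

```text
{'t': 7.05, 'tool_pos': [0.515, 0.029, 0.066], 'orientation': [-0.083, -3.14, 0.0], 'force': [-0.611, 0.706, 1.45], 'opening': 0.0}
plate -y face y -0.005077453095059525 272 [ 0.51380798 -0.00413958  0.07028512]
cap side 58 [ 0.53576616 -0.16645631  0.073     ]
cap top 20 [ 0.58463181 -0.05966246  0.074     ]
```

Call:
play_rows:
  slide:
    - [0, 0.06, 0]
    - [0, 0.06, 0]
    - [0, 0, -0.1]
    - [0, 0, -0.1]
    - [0, 0, -0.1]
    - [0, 0, 0]
    - [0, -0.12, 0]
    - [0, -0.12, 0]
  twist:
    - [0, 0, 0]
    - [0, 0, 0]
    - [0, 0, 0]
    - [0, 0, 0]
    - [0, 0, 0]
    - [0, 0, 0]
    - [0, 0, 0]
    - [0, 0, 0]

```text
t: 7.9
tool_pos: [0.5134, -0.0002, 0.1402]
orientation: [-0.079, -3.14, -0.0]
force: [0.6, -1.1, 0.8]
opening: 0.0002
gripper_force: 0.0
```

Call:
play_rows:
  slide:
    - [0, -0.16, 0]
    - [0, -0.16, 0]
    - [0, -0.16, 0]
    - [0, -0.16, 0]
    - [0, -0.16, 0]
    - [0, -0.16, 0]
    - [0, 0, 0]
    - [0, 0, 0]
  twist:
    - [0, 0, 0]
    - [0, 0, 0]
    - [0, 0, 0]
    - [0, 0, 0]
    - [0, 0, 0]
    - [0, 0, 0]
    - [0, 0, 0]
    - [0, 0, 0]

```text
t: 8.7
tool_pos: [0.5006, -0.2405, 0.1396]
orientation: [-0.085, -3.139, -0.002]
force: [0.5, 0.3, -0.6]
opening: 0.0005
gripper_force: 0.0
```

Run:
```python
from h import *
stop()
im,d=load('top'); cv2.imwrite('pics/b.png',cv2.resize(im[205:290,240:445,::-1],None,fx=3.9,fy=3.9,interpolation=cv2.INTER_CUBIC))
```

```text
{'t': 8.75, 'tool_pos': [0.501, -0.24, 0.14], 'orientation': [-0.083, -3.139, -0.002], 'force': [0.093, 1.544, 0.16], 'opening': 0.0}Traceback (most recent call last):
  File "<stdin>", line 2, in <module>
  File "h.py", line 20, in stop
    k=P[m]; y=k[:,1]; lo=np.percentile(y,30); print('plate -y face y',lo,len(y),np.median(k,0))
                         ~~~~~~~~~~~~~^^^^^^
    return _quantile_unchecked(
        a, q, axis, out, overwrite_input, method, keepdims, weights)
    return _ureduce(a,
                    func=_quantile_ureduce_func,
    ...<5 lines>...
                    overwrite_input=overwrite_input,
                    method=method)
    r = func(a, **kwargs)
    result = _quantile(arr,
                       quantiles=q,
    ...<2 lines>...
                       out=out,
                       weights=wgt)
    slices_having_nans = np.isnan(arr[-1, ...])
                                  ~~~^^^^^^^^^
IndexError: index -1 is out of bounds for axis 0 with size 0
```

The arm blocks the side camera here, so I use the top view.

Run:
```python
from h import *
im,d=shot('top');P=cloud('top',d)
cv2.imwrite('pics/b.png',cv2.resize(im[205:290,240:445,::-1],None,fx=3.9,fy=3.9,interpolation=cv2.INTER_CUBIC))
h=(P[...,2]>.078)&(P[...,2]<.1); h[:236]=0;h[270:]=0;h[:,:285]=0;h[:,340:]=0
if h.any(): k=P[h];print(len(k),np.median(k,0),k.min(0),k.max(0))
```

```text
105 [0.51295939 0.00298416 0.09070885] [ 0.4932124  -0.00171279  0.07885047] [0.53660263 0.00983677 0.09821156]
```

View pics/b.png

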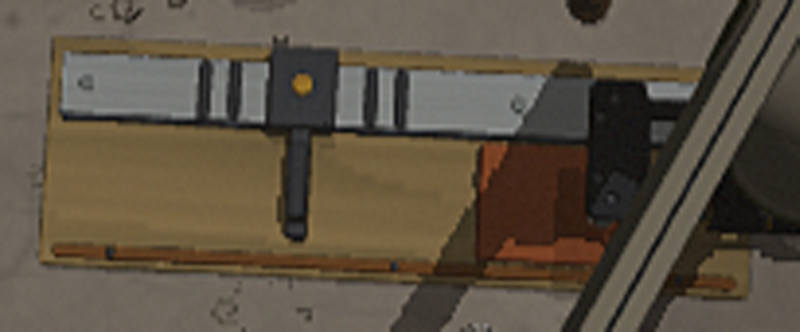

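The crop shows the cap at (303,85), midway between the outer pin pairs, and the plate middle at y=0.003 as predicted: seated in notch 2. Next is the tile.

Call:
play_rows:
  slide:
    - [0, 0, 0.1]
    - [0, 0, 0.1]
    - [0, 0, 0.1]
    - [0, 0, 0.1]
    - [0, 0, 0.048]
    - [0, 0, 0]
    - [0, 0.03, 0]
    - [0, 0.03, 0]
  twist:
    - [0, 0, 0]
    - [0, 0, 0]
    - [0, 0, 0]
    - [0, 0, 0]
    - [0, 0, 0]
    - [0, 0, 0]
    - [0, 0, 0]
    - [0, 0, 0]

```text
t: 9.6
tool_pos: [0.5028, -0.2258, 0.0303]
orientation: [0.083, 3.138, -0.002]
force: [-0.7, -0.2, -1.0]
opening: 0.0005
gripper_force: 0.0
```

Call:
play_rows:
  slide:
    - [0, 0.02, 0]
    - [0, 0.02, 0]
    - [0, 0.03, 0]
    - [0, 0.03, 0]
    - [0, 0.03, 0]
    - [0, 0.03, 0]
    - [0, 0.03, 0]
    - [0, 0.03, 0]
  twist:
    - [0, 0, 0]
    - [0, 0, 0]
    - [0, 0, 0]
    - [0, 0, 0]
    - [0, 0, 0]
    - [0, 0, 0]
    - [0, 0, 0]
    - [0, 0, 0]

```text
t: 10.4
tool_pos: [0.5045, -0.1704, 0.0287]
orientation: [-0.083, -3.14, 0.0]
force: [-0.1, -1.5, 0.9]
opening: 0.0002
gripper_force: 1.0
```

Call:
play_rows:
  slide:
    - [0, 0.03, 0]
    - [0, 0.03, 0]
    - [0, 0.03, 0]
    - [0, 0.02, 0]
    - [0, 0.01, 0]
    - [0, 0, 0]
    - [0, 0, 0]
    - [0, 0, 0]
  twist:
    - [0, 0, 0]
    - [0, 0, 0]
    - [0, 0, 0]
    - [0, 0, 0]
    - [0, 0, 0]
    - [0, 0, 0]
    - [0, 0, 0]
    - [0, 0, 0]

```text
t: 11.2
tool_pos: [0.5058, -0.141, 0.0284]
orientation: [-0.083, -3.14, -0.001]
force: [-0.1, -0.6, 0.4]
opening: 0.0007
gripper_force: 0.0
```

```bash
cat >> h.py <<'E'
def gap():
    im,d=shot('top');P=cloud('top',d); state()
    h=(P[...,2]>.078)&(P[...,2]<.1); h[:236]=0;h[270:]=0;h[:,:285]=0;h[:,340:]=0
    k=P[h]; h2=k[:,1]<.04; print('plate y',len(k),np.median(k[h2],0))
    hsv=cv2.cvtColor(im,cv2.COLOR_RGB2HSV); m=cv2.inRange(hsv,(3,140,40),(15,255,255)); m[:,:290]=0; m[:,420:]=0; m[:235]=0;m[267:]=0
    for v in (248,252,256):
        u=np.nonzero(m[v])[0]; print(v,u.min(),u.max(),ray('top',u.min()-.5,v,.04),ray('top',u.max()+.5,v,.04))
    return im
E
python3 - <<'E'
from h import *
im=gap()
cv2.imwrite('pics/c.png',cv2.resize(im[205:290,240:445,::-1],None,fx=3.9,fy=3.9,interpolation=cv2.INTER_CUBIC))
E
```

```text
{'t': 11.25, 'tool_pos': [0.506, -0.141, 0.028], 'orientation': [-0.084, -3.14, -0.0], 'force': [0.307, 0.345, 0.125], 'opening': 0.0}
plate y 105 [0.51285968 0.00296927 0.09174952]
248 333 364 [ 0.52631956 -0.0348878   0.04      ] [ 0.52576637 -0.10947511  0.04      ]
252 333 366 [ 0.51693292 -0.03479997  0.04      ] [ 0.51634356 -0.11397447  0.04      ]
256 333 337 [ 0.50756417 -0.03471231  0.04      ] [ 0.50747728 -0.04634224  0.04      ]
```

View pics/c.png

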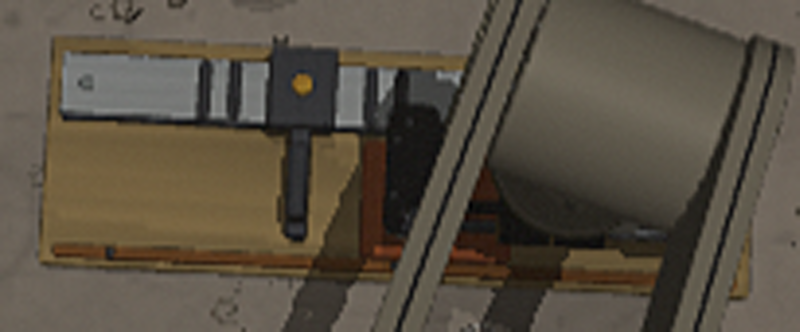

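The crop shows the tile front at crop x≈362 (y −0.035) and the stop still seated, leaving a gap of about 31 mm. I advance slowly.

Call:
play_rows:
  slide:
    - [0, 0.02, 0]
    - [0, 0.02, 0]
    - [0, 0.02, 0]
    - [0, 0.016, 0]
    - [0, 0.012, 0]
    - [0, 0.008, 0]
    - [0, 0.008, 0]
    - [0, 0, 0]
  twist:
    - [0, 0, 0]
    - [0, 0, 0]
    - [0, 0, 0]
    - [0, 0, 0]
    - [0, 0, 0]
    - [0, 0, 0]
    - [0, 0, 0]
    - [0, 0, 0]

```text
t: 12.05
tool_pos: [0.5075, -0.1148, 0.0287]
orientation: [0.083, 3.14, 0.0]
force: [0.5, -0.6, -0.2]
opening: 0.0003
gripper_force: 0.0
```

Run:
```python
from h import *
gap()
```

```text
{'t': 12.1, 'tool_pos': [0.508, -0.115, 0.029], 'orientation': [0.083, 3.14, 0.0], 'force': [-0.451, 0.993, 0.095], 'opening': 0.0}
plate y 105 [0.51296107 0.00297805 0.09141476]
248 322 349 [ 0.52650966 -0.00925589  0.04      ] [ 0.52602571 -0.07450828  0.04      ]
252 322 352 [ 0.51712354 -0.00919249  0.04      ] [ 0.51658627 -0.0813688   0.04      ]
256 322 325 [ 0.5077553  -0.00912922  0.04      ] [ 0.5076858  -0.01843172  0.04      ]
```

Call:
play_rows:
  slide:
    - [0, 0.004, 0]
    - [0, 0.004, 0]
    - [0, 0.004, 0]
    - [0, 0.002, 0]
    - [0, 0.002, 0]
    - [0, 0, 0]
    - [0, 0, 0]
    - [0, 0, 0]
  twist:
    - [0, 0, 0]
    - [0, 0, 0]
    - [0, 0, 0]
    - [0, 0, 0]
    - [0, 0, 0]
    - [0, 0, 0]
    - [0, 0, 0]
    - [0, 0, 0]

```text
t: 12.9
tool_pos: [0.5077, -0.1111, 0.0287]
orientation: [0.083, 3.14, 0.0]
force: [-0.1, -0.7, -0.1]
opening: 0.0
gripper_force: 0.4
```

Call:
play_rows:
  slide:
    - [0, 0.002, 0]
    - [0, 0.002, 0]
    - [0, 0, 0]
    - [0, 0, 0]
    - [0, 0, 0]
    - [0, 0, 0]
    - [0, 0, 0]
    - [0, 0, 0]
  twist:
    - [0, 0, 0]
    - [0, 0, 0]
    - [0, 0, 0]
    - [0, 0, 0]
    - [0, 0, 0]
    - [0, 0, 0]
    - [0, 0, 0]
    - [0, 0, 0]

```text
t: 13.7
tool_pos: [0.5077, -0.1101, 0.0287]
orientation: [0.083, 3.14, -0.0]
force: [0.0, -1.4, 1.5]
opening: 0.0005
gripper_force: 0.5
```

Run:
```python
from h import *
gap()
```

```text
{'t': 13.75, 'tool_pos': [0.508, -0.11, 0.029], 'orientation': [0.083, 3.14, 0.0], 'force': [0.144, -0.858, 0.517], 'opening': 0.001}
plate y 104 [0.51241323 0.00301384 0.09120305]
248 320 346 [ 0.52654422 -0.00459595  0.04      ] [ 0.52607757 -0.06751577  0.04      ]
252 320 350 [ 0.5171582  -0.00453699  0.04      ] [ 0.51662094 -0.07671135  0.04      ]
256 320 323 [ 0.50779005 -0.00447816  0.04      ] [ 0.50772055 -0.01378041  0.04      ]
```

Call:
play_rows:
  slide:
    - [0, 0.002, 0]
    - [0, 0.002, 0]
    - [0, 0, 0]
    - [0, 0, 0]
    - [0, 0, 0]
    - [0, 0, 0]
    - [0, 0, 0]
    - [0, 0, 0]
  twist:
    - [0, 0, 0]
    - [0, 0, 0]
    - [0, 0, 0]
    - [0, 0, 0]
    - [0, 0, 0]
    - [0, 0, 0]
    - [0, 0, 0]
    - [0, 0, 0]

```text
t: 14.55
tool_pos: [0.5078, -0.1091, 0.0286]
orientation: [-0.083, -3.14, -0.0]
force: [0.6, -1.7, 0.7]
opening: 0.0005
gripper_force: 0.6
```

Call:
play_rows:
  slide:
    - [0, 0.002, 0]
    - [0, 0.002, 0]
    - [0, 0, 0]
    - [0, 0, 0]
    - [0, 0, 0]
    - [0, 0, 0]
    - [0, 0, 0]
    - [0, 0, 0]
  twist:
    - [0, 0, 0]
    - [0, 0, 0]
    - [0, 0, 0]
    - [0, 0, 0]
    - [0, 0, 0]
    - [0, 0, 0]
    - [0, 0, 0]
    - [0, 0, 0]

```text
t: 15.35
tool_pos: [0.5078, -0.1081, 0.0286]
orientation: [-0.083, -3.14, 0.0]
force: [-0.1, -3.0, 1.4]
opening: 0.0004
gripper_force: 1.7
```

Run:
```python
from h import *
F=[robot.read_state()['force'][1] for _ in range(3)];print(F)
im=gap()
```

```text
[np.float64(-2.9570206754195074), np.float64(-2.9570206754195074), np.float64(-2.9570206754195074)]
{'t': 15.4, 'tool_pos': [0.508, -0.108, 0.029], 'orientation': [0.083, 3.14, -0.0], 'force': [-0.872, -3.969, 0.592], 'opening': 0.0}
plate y 105 [0.51346219 0.00308184 0.09092567]
248 320 345 [ 0.52654422 -0.00459595  0.04      ] [ 0.52609485 -0.065185    0.04      ]
252 319 350 [ 0.51717553 -0.00220929  0.04      ] [ 0.51662094 -0.07671135  0.04      ]
256 319 322 [ 0.50780743 -0.00215267  0.04      ] [ 0.50773793 -0.0114548   0.04      ]
```

Call:
play_rows:
  slide:
    - [0, 0.002, 0]
    - [0, 0.001, 0]
    - [0, 0, 0]
    - [0, 0, 0]
    - [0, 0, 0]
    - [0, 0, 0]
    - [0, 0, 0]
    - [0, 0, 0]
  twist:
    - [0, 0, 0]
    - [0, 0, 0]
    - [0, 0, 0]
    - [0, 0, 0]
    - [0, 0, 0]
    - [0, 0, 0]
    - [0, 0, 0]
    - [0, 0, 0]

```text
t: 16.2
tool_pos: [0.5078, -0.1075, 0.0286]
orientation: [-0.083, -3.14, 0.0]
force: [-1.7, -4.5, 1.5]
opening: 0.0002
gripper_force: 2.5
```

Call:
play_rows:
  slide:
    - [0, -0.01, 0]
    - [0, -0.02, 0]
    - [0, -0.04, 0]
    - [0, -0.06, 0]
    - [0, -0.08, 0]
    - [0, 0, -0.1]
    - [0, 0, -0.16]
    - [0, 0, -0.16]
  twist:
    - [0, 0, 0]
    - [0, 0, 0]
    - [0, 0, 0]
    - [0, 0, 0]
    - [0, 0, 0]
    - [0, 0, 0]
    - [0, 0, 0]
    - [0, 0, 0]

```text
t: 17.0
tool_pos: [0.504, -0.1608, 0.134]
orientation: [-0.085, -3.138, -0.001]
force: [1.2, -0.2, 0.3]
opening: 0.0004
gripper_force: 0.0
```

Call:
play_rows:
  slide:
    - [0, -0.16, -0.1]
    - [0, -0.16, -0.1]
    - [0, -0.16, 0]
    - [0, -0.16, 0]
    - [0.1, -0.12, 0]
    - [0.1, -0.12, 0]
    - [0.1, 0, 0]
    - [0, 0, 0]
  twist:
    - [0, 0, 0]
    - [0, 0, 0]
    - [0, 0, 0]
    - [0, 0, 0]
    - [0, 0, 0]
    - [0, 0, 0]
    - [0, 0, 0]
    - [0, 0, 0]

```text
t: 17.8
tool_pos: [0.4154, -0.3773, 0.1832]
orientation: [-0.089, -3.139, -0.001]
force: [-0.1, 0.2, -1.0]
opening: 0.0003
gripper_force: 0.0
```

Run:
```python
from h import *
im=gap()
a=cv2.resize(im[205:290,240:445],None,fx=3.9,fy=3.9,interpolation=cv2.INTER_CUBIC)
s,_=shot('side'); b=cv2.resize(s[180:330,220:400],(300,250),interpolation=cv2.INTER_CUBIC)
o=np.zeros((a.shape[0]+250,a.shape[1],3),np.uint8); o[:a.shape[0]]=a; o[a.shape[0]:,:300]=b
cv2.imwrite('pics/e.png',o[...,::-1])
```

```text
{'t': 17.85, 'tool_pos': [0.417, -0.377, 0.184], 'orientation': [-0.088, -3.14, -0.0], 'force': [-0.772, -0.004, 1.174], 'opening': 0.0}
plate y 107 [0.51525783 0.0050364  0.09103542]
248 319 357 [ 0.5265615  -0.00226602  0.04      ] [ 0.5258874  -0.09315637  0.04      ]
252 319 356 [ 0.51717553 -0.00220929  0.04      ] [ 0.51651693 -0.09068407  0.04      ]
256 319 356 [ 0.50780743 -0.00215267  0.04      ] [ 0.50714705 -0.09054316  0.04      ]
```

View pics/e.png

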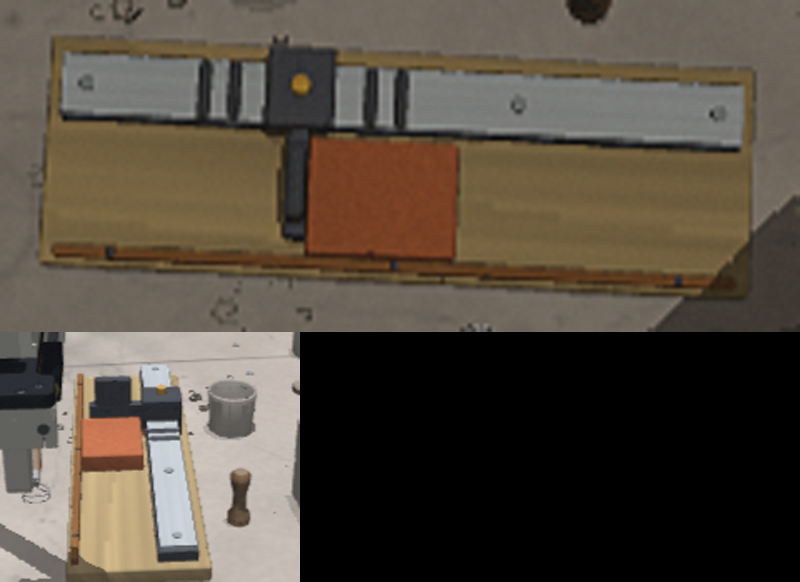

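The final view shows the stop seated between the middle pins with its cap at crop (301,84). The tile front is against the stop at crop x≈307, the stamp and cup have not moved, and the arm is clear.

```bash
python3 -c "
from plant import robot
print(robot.close_job())"
```

```text
the job is handed in; nothing more can be done
None
```

The stop is in the middle notch and the tile was pushed against it with about 4.5 N. The last pictures showed the stop within about 1 mm of the notch centre with the tile touching it. I handed the job in at about 18 s with the arm clear of everything, and no verdict came back.

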